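# Release the ratchet brake of the packing turntable

### The arm

A 6-joint arm with a two-finger parallel gripper is mounted at the origin on the work surface. World frame = base frame: x ahead of the robot, y to its left, z up, the work surface at z = 0. Lengths are in m, angles in rad, forces in N, time in s.
With the tool pointing down it reaches from about 0.425 to 0.95 m from the base axis. Payload 3.5 kg.
Tool frame: the origin (TCP) lies at the very end of the fingers, on their centre line; the grasp point (between the pads) lies 19 mm behind it; x points along the fingers, z is the direction in which the jaws open and shut, and the axes are right-handed (so a half turn about x gives the same grasp; the last joint's range is limited). The gripper opens to 85 mm and grips with 20 to 120 N. Pads are 22 mm wide; open, the fingers measure 114 mm over their backs; the gripper's body (76 mm by 85 mm) begins 54 mm behind the grasp point. The pads swing forward as they close: fully open they stand 13 mm farther back than shut.
Start: joints at [0.958, 0.286, 1.577, -0, 1.279, -0.15], TCP at [0.301, 0.604, 0.231] pointing down, gripper open.
Joint ranges: [-2.77, 2.77], [-0.9, 2.22], [0.21, 2.48], [-1.53, 4.67], [0.24, 2.81], [-2.84, 2.84]. Speed limits (rad/s): [2.79, 2.79, 3.14, 3.14, 3.14, 3.14].

### API

Orientations are given as a unit quaternion [x, y, z, w].
In Python, from plant import ctrl, cams gives the robot as it stands.
- The arm moves only by the tool play_rows, never from a script. Its argument "rows" is a list of rows, each a list of 3 entries, a list of its own where there are three numbers: the opening in per cent of the stroke, from 0 (shut) to 100 (fully open), then the shift along the tool's x, y, z in units of 0.3 m (1.0 is 0.3 m), then the turn, a rotation vector about the tool's x, y, z in units of pi/2 rad (1.0 is pi/2 rad). A call has 1 to 10 rows; each row is the pose to reach, as a shift and turn from the pose commanded when the call began, along the tool's axes at that moment; what a row does not reach only later rows make up. A row lasts 1/12 s, in which the tool goes at most 41.7 mm and 7.16 degrees, less where a joint would pass 70% of its speed; a pose out of reach is approached as far as the arm can. A call with a number of a shift or a turn outside -1 to 1 is refused whole. A call with a gripper value outside its range is refused whole. The fingers move at their own pace and stop on an object; "force" is the grip in N (left out, the last holds). Time passes only in rows, so rows that repeat a pose let the fingers close. It gives the time, the measured TCP pose, the force and the opening at its end, in the units of the state.
- ctrl.get_state(): the state, without advancing time (a new reading comes with each control period).
- cams.read_camera(name): name is "side" or "top"; returns a dict with "color" (480x640x3 uint8, red, green, blue), "fx", "fy", "cx", "cy" (pixels), "k1" (the pictures are not rectified: a ray, as slopes to the right and down, at radius r is drawn at 1 + k1 r^2 times it, then the intrinsics apply), "view" (4x4, takes a point from world to camera coordinates). Camera axes: x right, y down, z forward; pixel columns grow to the right and rows downward; lengths in m; the calibration is good to about 2 mm. A picture is of the moment at which its call begins. There is no depth.
- ctrl.sign_off(): hands the job in, once; it reports no verdict.
The state is a dict: "time": time; "qpos": joint angles; "dq": joint speeds; "joint_efforts": joint torques, N m; "eef_pos": TCP position; "tcp_rot": TCP orientation; "contact_force": force on the tool from outside, world axes, zero at the start; "wrist_torque": the same for the moment, N m; "opening": opening from 0.0 (shut) to 1.0 (fully open).
Only numpy, scipy, OpenCV 4.12 (cv2) and the standard library are available. Lean on these libraries where they do the work, as an engineer would, in place of code of your own. Each camera call takes 0.05 s, during which the arm holds its last target. There are 200 camera calls.

### The job

The brake of the carton turntable is on. Release it: press the thumb latch on the brake lever so that its pawl comes out of the teeth and, with the latch kept pressed, push the lever all the way down onto its rest, then let go of it. Only press and push: do not grip the lever, do not force it down against its teeth, and leave the carton, tape roll, bottle and sealing tool where they are.

Things in the scene. Friction and masses are not known exactly. Their poses are not given: they have to be found in the camera images.
- turntable: Steel carton turntable and its brake, one unit bolted to the bench. Origin on the bench under the lever's axle. Its +x points to the turntable: round dark disc, 280 mm across, top 93 mm up, centre 235 mm from the origin. Its -x is the way the lever's handle points; z up. A toothed quadrant plate (steel, up to 132 mm high) stands beside the lever near the axle.
- axle (a point): Centre of the lever's axle (level, along the unit's y axis), 60 mm above the bench, straight above the unit's origin.
- brake_lever (a joint): Angle of the brake lever in rad: 0 = level, down on its rubber rest (brake off); grows as the handle end rises; 0.90 at most. Starts between 0.35 and 0.76, caught on a tooth or a little above it. It stays where it is left: stiff, about 8 N straight down at the latch to move it. Going down, its pawl catches on teeth 0.18 rad apart, the lowest at 0.18, unless the thumb latch is pressed.
- thumb_latch (a joint): Angle of the thumb latch against the lever in rad: 0 = released, 0.18 = pressed home onto the grip. Spring-loaded: 2 to 5 N at latch_pad. Latch and pawl are one steel rocker: the pawl is clear of the teeth above about 0.13 and drops back in as soon as the latch is let go.
- latch_pad (a point): Place to press: on the ribbed top face of the thumb latch, a steel paddle 26 mm wide, 92 mm long, 5 mm thick, over the lever's grip; 24 mm from its free outer end. The latch hinges on the lever's centre line 78 mm from the axle. Pressed home, this point is 200 mm from the axle along the lever and 20.5 mm above its centre line; released, it and the paddle are turned up about the hinge by 0.18 rad.
- grip (a point): Middle of the lever's black rubber grip (round, 28 mm thick, 100 mm long, along x), on the lever's centre line 198 mm from the axle. x points along the lever to the axle, y across, z is the lever's upper side.
- carton: Taped cardboard carton 170 x 130 x 110 mm, 0.9 kg, standing on the turntable. Origin: centre of its underside. Not to be moved.
- tape_roll: Roll of clear packing tape lying flat, 104 mm across, 48 mm high. Origin: centre of its underside. Not to be moved.
- bottle: Blue drinking bottle, 66 mm across, 170 mm high. Origin: centre of its underside. Not to be moved.
- seal_tool: Steel and aluminium hand sealing tool, about 210 x 60 mm, 28 mm high, lying on the bench. Origin: under its middle. Not to be moved.

How it is judged:
On the way, in this order (a step that is already met when the one before it is completed fails the run):
1. the thumb latch is pressed in with the lever still up (value of joint thumb_latch above 0.13 rad and value of joint brake_lever above 0.15 rad), for 0.05 s.
2. the lever is down on its rest (value of joint brake_lever below 0.05 rad), for 0.1 s.
At the end, for the whole second after the job is handed in: The lever lies down on its rest (within 0.05 rad), the thumb latch has sprung back (below 0.04 rad), and carton, tape roll, bottle and sealing tool stand where they stood (within 20 mm), the carton at rest (value of joint brake_lever below 0.05 rad and value of joint thumb_latch below 0.04 rad and linear speed of carton below 0.02 m/s and distance of each of carton, tape_roll, bottle, seal_tool from where it was at the start of the episode below 0.02 m); the robot touches nothing.
It fails at once if the lever was forced against its teeth (over 45 N) with the latch not pressed (value of joint thumb_latch below 0.08 rad and contact force between any of the fingers, the arm and turntable above 45 N).
It fails at once if the lever's grip was taken between the fingers (x of the grasp point in the frame of grip between -0.055 and 0.055 m and y of the grasp point in the frame of grip between -0.012 and 0.012 m and z of the grasp point in the frame of grip between -0.03 and 0.014 m).
It fails at once if the carton, tape roll, bottle or sealing tool was picked up or pushed away (more than 20 mm) (distance of any of carton, tape_roll, bottle, seal_tool from where it was at the start of the episode above 0.02 m).
It also fails if it takes over 35 s, if anything falls off the work surface, if the arm or the gripper's body presses on something with over 40 N, if the wrist force passes 120 N, or if a joint passes its speed limit or range.

## Working session

There is one attempt and no reset: what is moved stays moved. The work goes in short steps, Python scripts to look and compute and a tool call to move; the robot and the scene stay as the last step left them, time stands still between calls to the robot, and variables do not carry over. Pictures are saved under pics/ and viewed, about 8 in all and at most 12, crops included, and the job is handed in when it is done.

Besides the shell and the picture viewer there is one more tool, called as a command line: name --argument value ..., lists and objects as JSON in quotes. play_rows: Moves the arm, as the interface text tells. Shifts and turns lie within -1 to 1; 1 stands for 0.3 m of shift or pi/2 rad of turn. Its arguments: {"type":"object","properties":{"rows":{"type":"array"},"force":{"type":"number"}},"required":["rows"]}

```bash
mkdir -p pics
cat > h.py <<'E'
import numpy as np, cv2
from scipy.spatial.transform import Rotation as R
from plant import ctrl, cams
def ray(c,u,v):
    d=cv2.undistortPoints(np.array([[[u,v]]],float),np.array([[c['fx'],0,c['cx']],[0,c['fy'],c['cy']],[0,0,1]]),np.array([c['k1'],0,0,0.]))[0,0]
    V=np.array(c['view']);Rm=V[:3,:3];o=-Rm.T@V[:3,3]
    w=Rm.T@np.array([d[0],d[1],1]);return o,w/np.linalg.norm(w)
def onz(c,u,v,z):
    o,d=ray(c,u,v);return o+d*(z-o[2])/d[2]
def proj(c,p):
    V=np.array(c['view']);q=V[:3,:3]@np.array(p)+V[:3,3];x,y=q[0]/q[2],q[1]/q[2];s=1+c['k1']*(x*x+y*y)
    return np.round([c['fx']*x*s+c['cx'],c['fy']*y*s+c['cy']],1)
E
python3 - <<'E'
from h import *
import pickle
for n in ['side','top']:
    c=cams.read_camera(n);pickle.dump(c,open(n+'.pkl','wb'))
    cv2.imwrite(f'pics/{n}0.png',c['color'][:,:,::-1]);print(n,c['fx'],c['k1'],ray(c,320,240))
s=ctrl.get_state();print(s)
E
```

```text
side 598.0863590662784 -0.05269933227975819 (array([ 0.09223852, -0.74059223,  0.96253671]), array([ 0.37198283,  0.60444133, -0.70447104]))
top 586.359085146999 -0.09557336036520028 (array([0.47847292, 0.00774182, 1.32684089]), array([ 0.04969792, -0.00994195, -0.99871481]))
{'time': 0.1, 'qpos': array([ 9.57971821e-01,  2.87088334e-01,  1.57804359e+00, -9.43122244e-06,
        1.27859998e+00, -1.49994023e-01]), 'dq': array([-1.01612424e-03, -1.19958024e-03, -3.49333575e-03,  2.60681213e-04,
       -1.47502882e-03, -1.25954508e-05]), 'joint_efforts': array([ 1.58898838e-03, -4.07297194e+01, -2.93698722e+01, -6.03714420e-05,
        3.37122132e-03, -1.01343070e-05]), 'eef_pos': array([0.30099921, 0.6035032 , 0.23007096]), 'tcp_rot': array([-0.37229461,  0.60204237,  0.37169412,  0.60065397]), 'contact_force': array([-0.57591711,  0.37985326, -0.04179008]), 'wrist_torque': array([-0.00663129, -0.0178935 , -0.02270226]), 'opening': 1.004448921025846}
```

View pics/side0.png

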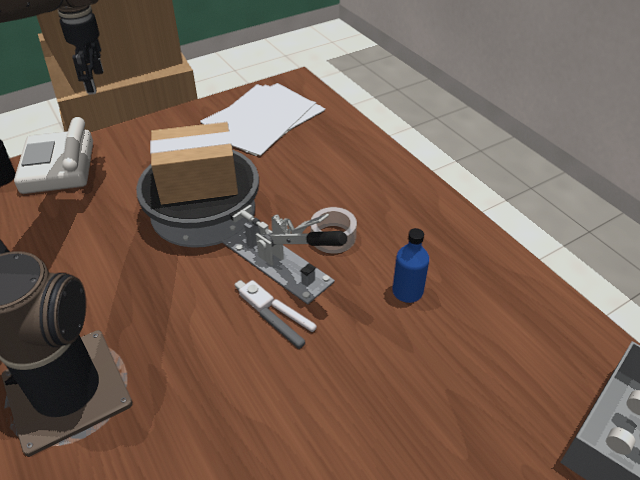

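View pics/top0.png

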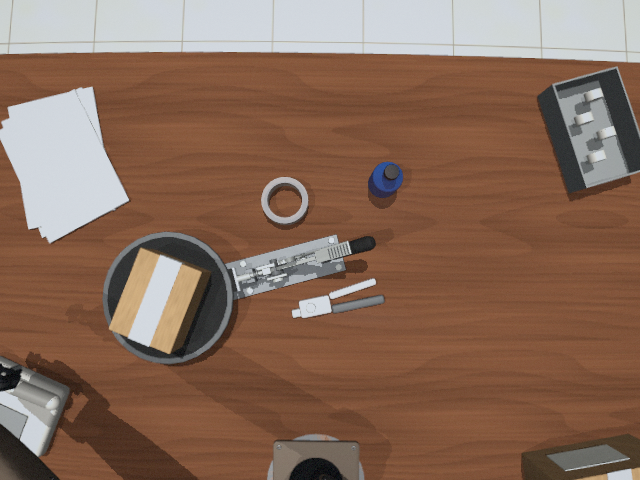

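The top view shows the disc centre near (169,298), the lever pointing right with its black grip end near (370,243), and the tool at (340,300). The side view shows the grip at (327,239) with the latch paddle above it. I'll zoom in on both.

Run:
```python
from h import *
import pickle
t=pickle.load(open('top.pkl','rb'));s=pickle.load(open('side.pkl','rb'))
a=cv2.resize(t['color'][220:310,225:385],None,fx=5,fy=5,interpolation=cv2.INTER_CUBIC)[:,:,::-1]
b=cv2.resize(s['color'][195:305,220:360],None,fx=5,fy=5,interpolation=cv2.INTER_CUBIC)[:,:,::-1]
cv2.imwrite('pics/tz.png',a);cv2.imwrite('pics/sz.png',b)
# disc ellipse: dark grey mask
hsv=cv2.cvtColor(t['color'],cv2.COLOR_RGB2HSV)
m=((hsv[...,1]<60)&(hsv[...,2]<130)).astype(np.uint8)*255;m[:, 236:]=0;m[:225]=0;m[370:]=0;m[:,:98]=0
m=cv2.morphologyEx(m,cv2.MORPH_OPEN,np.ones((3,3)))
cs,_=cv2.findContours(m,cv2.RETR_EXTERNAL,cv2.CHAIN_APPROX_NONE);k=max(cs,key=cv2.contourArea)
(x,y),r=cv2.minEnclosingCircle(k);print('disc',x,y,r,onz(t,x,y,.093),np.linalg.norm(onz(t,x+r,y,.093)-onz(t,x-r,y,.093)))
```

```text
disc 169.36984252929688 296.7771301269531 67.6007308959961 [0.41551721 0.31131347 0.093     ] 0.2888035757844008
```

View pics/tz.png

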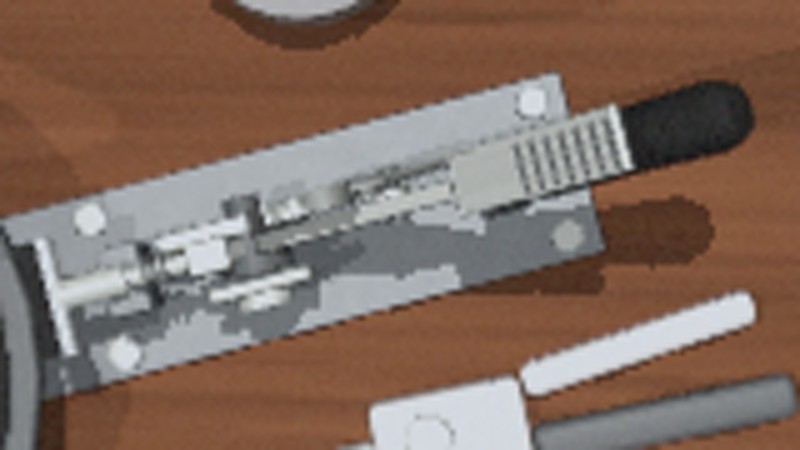

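View pics/sz.png

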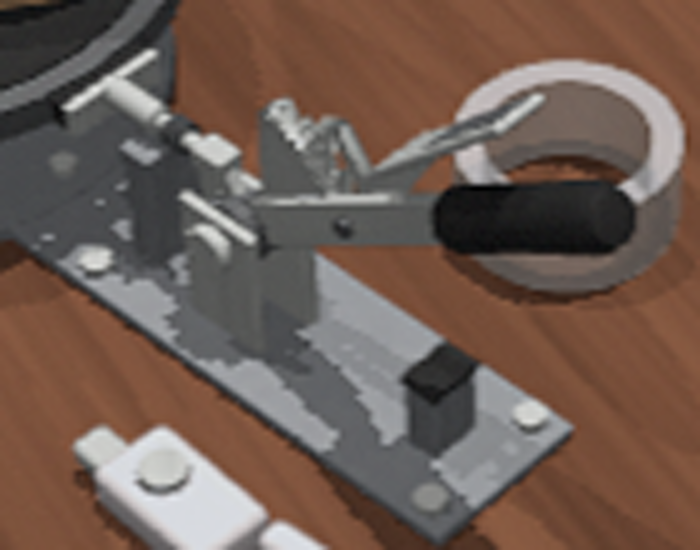

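Run:
```python
from h import *
import pickle
t=pickle.load(open('top.pkl','rb'));s=pickle.load(open('side.pkl','rb'))
P=lambda u,v:(225+u/5-.4,220+v/5-.4)
S=lambda u,v:(220+u/5-.4,195+v/5-.4)
bt=[onz(t,*P(*q),.01) for q in [(531,103),(90,219),(568,236),(125,353)]]
bs=[onz(s,*S(*q),.01) for q in [(530,415),(431,497),(95,258)]]
print('top bolts',np.round(bt,4));print('side: A,C,D',np.round(bs,4))
d=(bt[1]-bt[0]+bt[3]-bt[2]);d/=np.linalg.norm(d);c=np.mean(bt,0)
disc=onz(t,169.4,296.8,.093)
n=np.array([-d[1],d[0],0]);print('d',d,'disc off line',(disc-c)@n)
d2=disc[:2]-c[:2];print('yaw bolts',np.arctan2(d[1],d[0]),'disc',np.arctan2(d2[1],d2[0]))
o=disc-.235*d;o[2]=0;o=o-n*((o-c)@n)*.7;print('origin',o)
def onplane(cc,u,v,off=0):
    a,r=ray(cc,u,v);w=a+r*(((o-a)@n+off)/(r@n));w=w-o;return np.round([w@d,w@n,w[2]],4)
# grip blob
for cc,roi in((s,(225,250,305,350)),(t,(232,255,345,380))):
    g=cc['color'].max(2)<50;m=np.zeros_like(g);m[roi[0]:roi[1],roi[2]:roi[3]]=g[roi[0]:roi[1],roi[2]:roi[3]]
    cs,_=cv2.findContours(m.astype(np.uint8),cv2.RETR_EXTERNAL,cv2.CHAIN_APPROX_NONE);k=max(cs,key=cv2.contourArea)
    print('grip',cv2.boundingRect(k),cv2.minAreaRect(k))
    if cc is s:
        ct=cv2.minAreaRect(k)[0];w=onplane(s,*ct);print('grip ctr unit',w,'angle',np.arctan2(w[2]-.06,-w[0]),np.hypot(w[2]-.06,w[0]))
w=onplane(s,*S(540,98));print('paddle tip mid',w)
for th in (.36,.4,.45,.5,.54,.6,.65,.72):
    f=-d*np.cos(th)+np.array([0,0,np.sin(th)]);up=d*np.sin(th)+np.array([0,0,np.cos(th)]);ax=o+[0,0,.06]
    l=.18;vx,vz=.122+.024,.0205;e=ax+f*(.078+vx*np.cos(l)-vz*np.sin(l))+up*(vx*np.sin(l)+vz*np.cos(l))
    g=ax+f*.198
    print(th,'tip',proj(s,e),proj(t,e),'grip',proj(s,g),proj(t,ax+f*.248))
print('meas tip',S(540,98),P(625,137),'gripend',P(752,115))
```

```text
top bolts [[ 0.5439 -0.0297  0.01  ]
 [ 0.4889  0.1678  0.01  ]
 [ 0.4844 -0.047   0.01  ]
 [ 0.4292  0.1508  0.01  ]]
side: A,C,D [[ 0.5454 -0.026   0.01  ]
 [ 0.4865 -0.0426  0.01  ]
 [ 0.4305  0.1567  0.01  ]]
d [-0.26849042  0.96328236  0.        ] disc off line 0.0011845221356992905
yaw bolts 1.8426218911387986 disc 1.8471664017752845
origin [0.47936433 0.08509927 0.        ]
grip (306, 231, 41, 15) ((326.0, 238.0), (14.0, 40.0), 90.0)
grip ctr unit [-0.1559  0.      0.1735] angle 0.6292919209777685 0.19283946691484086
grip (349, 236, 27, 19) ((361.75677490234375, 244.45947265625), (13.674993515014648, 26.173643112182617), 72.89727020263672)
paddle tip mid [-0.1595  0.      0.2362]
0.36 tip [338.8 243.6] [366.9 243.6] grip [337.4 261.6] [386.7 238.7]
0.4 tip [336.8 239.5] [364.8 244.1] grip [336.3 258.2] [385.5 238.9]
0.45 tip [334.2 234.3] [361.9 244.8] grip [334.7 253.9] [383.7 239.3]
0.5 tip [331.4 229.1] [358.7 245.5] grip [333.  249.5] [381.6 239.7]
0.54 tip [329. 225.] [356.  246.2] grip [331.5 245.9] [379.7 240.2]
0.6 tip [325.2 218.8] [351.6 247.2] grip [329.  240.6] [376.4 240.9]
0.65 tip [321.9 213.7] [347.6 248.2] grip [326.7 236. ] [373.3 241.6]
0.72 tip [316.9 206.7] [341.5 249.7] grip [323.2 229.7] [368.4 242.8]
meas tip (327.6, 214.2) (349.6, 247.0) gripend (375.0, 242.6)
```

```bash
cat >> h.py <<'E'
o=np.array([.4794,.0851,0]);d=np.array([-.2695,.963,0]);d/=np.linalg.norm(d);n=np.array([-d[1],d[0],0]);Z=np.array([0,0,1.])
def pad(th,l):
    f=-d*np.cos(th)+Z*np.sin(th);up=d*np.sin(th)+Z*np.cos(th)
    return o+.06*Z+f*(.078+.122*np.cos(l)-.0205*np.sin(l))+up*(.122*np.sin(l)+.0205*np.cos(l)),up
def rot(tilt,zsel):
    x=-(d*np.sin(tilt)+Z*np.cos(tilt))
    z={'n':n,'-n':-n,'f':np.cross(x,n),'-f':-np.cross(x,n)}[zsel]
    return R.from_matrix(np.c_[x,np.cross(z,x),z])
def cmd(p,r,s=None):
    s=s or ctrl.get_state();r0=R.from_quat(s['tcp_rot'])
    return np.round(r0.inv().apply(p-s['eef_pos'])/.3,3).tolist(),np.round((r0.inv()*r).as_rotvec()/(np.pi/2),3).tolist()
E
python3 - <<'E'
from h import *
s=ctrl.get_state();print(R.from_quat(s['tcp_rot']).as_matrix().round(2),s['time'])
p,up=pad(.63,.18);print('pad',p,'hover',p+.05*up, 'end',pad(0,.18)[0],pad(0,0)[0])
for k in('n','-n','f','-f'):print(k,cmd(np.array([.32,.55,.37]),rot(0,k)))
print(cmd(np.array([.46,.28,.37]),R.from_quat(s['tcp_rot'])))
E
```

```text
[[-0.   -0.89  0.45]
 [-0.    0.45  0.89]
 [-1.    0.   -0.  ]] 0.1
pad [ 0.51505407 -0.04230212  0.20845104] hover [ 0.50711534 -0.01393479  0.24885242] end [ 0.53177972 -0.10206762  0.1020104 ] [ 0.53330002 -0.10750007  0.0805    ]
n ([-0.466, -0.136, -0.132], [-1.468, -0.0, -0.002])
-n ([-0.466, -0.136, -0.132], [0.532, -0.001, 0.0])
f ([-0.466, -0.136, -0.132], [-0.468, -0.001, -0.001])
-f ([-0.466, -0.136, -0.132], [1.532, -0.001, 0.002])
([-0.465, -0.956, -0.729], [0.0, 0.0, 0.0])
```

play_rows --rows '[[0,[-0.46,0,0],[0,0,0]],[0,[-0.46,0,0],[0,0,0]],[0,[-0.46,0,0],[0,0,0]],[0,[-0.46,0,0],[0,0,0]],[0,[-0.46,-0.95,-0.73],[0.3,0,0]],[0,[-0.46,-0.95,-0.73],[0.53,0,0]],[0,[-0.46,-0.95,-0.73],[0.53,0,0]],[0,[-0.46,-0.95,-0.73],[0.53,0,0]],[0,[-0.46,-0.95,-0.73],[0.53,0,0]],[0,[-0.46,-0.95,-0.73],[0.53,0,0]]]'

```text
time: 0.93
eef_pos: [0.4109, 0.3773, 0.3688]
tcp_rot: [-0.124, 0.696, 0.124, 0.696]
contact_force: [1.4, 0.5, -0.9]
opening: -0.003
```

Run:
```python
from h import *
s=ctrl.get_state();print(s['eef_pos'],s['opening'],s['qpos'].round(2))
p,up=pad(.63,.18)
print(cmd(np.array([.48,.1,.37]),rot(0,'-n')))
```

```text
[0.41086901 0.37734422 0.36875786] -0.002742119513732805 [ 0.56 -0.05  1.69 -0.    1.49  0.21]
([-0.004, -0.947, -0.103], [0.051, -0.0, 0.0])
```

play_rows --rows '[[0,[0,-0.95,-0.1],[0.05,0,0]],[0,[0,-0.95,-0.1],[0.05,0,0]],[0,[0,-0.95,-0.1],[0.05,0,0]],[0,[0,-0.95,-0.1],[0.05,0,0]],[0,[0,-0.95,-0.1],[0.05,0,0]],[0,[0,-0.95,-0.1],[0.05,0,0]],[0,[0,-0.95,-0.1],[0.05,0,0]],[0,[0,-0.95,-0.1],[0.05,0,0]],[0,[0,-0.95,-0.1],[0.05,0,0]]]'

```text
time: 1.68
eef_pos: [0.4826, 0.1001, 0.3687]
tcp_rot: [-0.097, 0.701, 0.097, 0.7]
contact_force: [-0.3, -0.5, 0.0]
opening: 0.002
```

Run:
```python
from h import *
s=ctrl.get_state();print(s['eef_pos'],s['opening'],s['qpos'].round(2),s['contact_force'])
p,up=pad(.63,.18)
print(cmd(p+.06*up,rot(.63,'-n')))
```

```text
[0.48261025 0.10014825 0.3687192 ] 0.0017333738493693714 [-0.   -0.2   1.83  0.    1.51 -0.28] [-0.2505809  -0.50206886  0.01553588]
([0.372, -0.369, -0.024], [0.002, -0.0, -0.402])
```

play_rows --rows '[[0,[0.37,-0.37,-0.025],[0,0,-0.4]],[0,[0.37,-0.37,-0.025],[0,0,-0.4]],[0,[0.37,-0.37,-0.025],[0,0,-0.4]],[0,[0.37,-0.37,-0.025],[0,0,-0.4]],[0,[0.37,-0.37,-0.025],[0,0,-0.4]],[0,[0.37,-0.37,-0.025],[0,0,-0.4]],[0,[0.37,-0.37,-0.025],[0,0,-0.4]],[0,[0.37,-0.37,-0.025],[0,0,-0.4]],[0,[0.37,-0.37,-0.025],[0,0,-0.4]]]'

```text
time: 2.43
eef_pos: [0.5071, -0.0065, 0.2607]
tcp_rot: [-0.309, 0.634, -0.122, 0.698]
contact_force: [-0.2, -0.2, 0.3]
opening: 0.002
```

Run:
```python
from h import *
s=ctrl.get_state();print(s['eef_pos'],s['qpos'].round(2),s['contact_force'])
c=cams.read_camera('side');p,up=pad(.63,.18);q=pad(.63,0)[0]
a=c['color'].copy()
a=cv2.resize(a[120:300,200:400],None,fx=3.5,fy=3.5,interpolation=cv2.INTER_CUBIC)[:,:,::-1].copy()
t=cams.read_camera('top');b=cv2.resize(t['color'][200:310,225:385],None,fx=3.5,fy=3.5,interpolation=cv2.INTER_CUBIC)[:,:,::-1].copy()
for im,cc,ox,oy in((a,c,200,120),(b,t,225,200)):
  for w,col in((p,(0,0,255)),(s['eef_pos'],(0,255,0))):
    u=(proj(cc,w)-[ox,oy])*3.5;cv2.circle(im,(int(u[0]),int(u[1])),3,col,-1)
cv2.imwrite('pics/s1.png',a[:, :]);cv2.imwrite('pics/t1.png',b)
h=np.zeros((590,800,3),np.uint8);A=cv2.resize(a,None,fx=.57,fy=.57);B=cv2.resize(b,None,fx=.71,fy=.71)
h[:A.shape[0],:A.shape[1]]=A;h[:B.shape[0],400:400+B.shape[1]]=B;cv2.imwrite('pics/st1.png',h[:400])
print(cmd(p+.006*up,rot(.63,'-n')),cmd(p,rot(.63,'-n')),cmd(pad(.63,.09)[0],rot(.63,'-n')),cmd(q,rot(.63,'-n')))
```

```text
[ 0.50709536 -0.00651525  0.26065602] [ 0.07 -0.13  2.05 -0.68  1.16  0.05] [-0.19711324 -0.21131029  0.287995  ]
([0.191, 0.004, -0.007], [0.002, 0.004, -0.001]) ([0.211, 0.004, -0.007], [0.002, 0.004, -0.001]) ([0.246, -0.007, -0.007], [0.002, 0.004, -0.001]) ([0.283, -0.015, -0.007], [0.002, 0.004, -0.001])
```

View pics/s1.png

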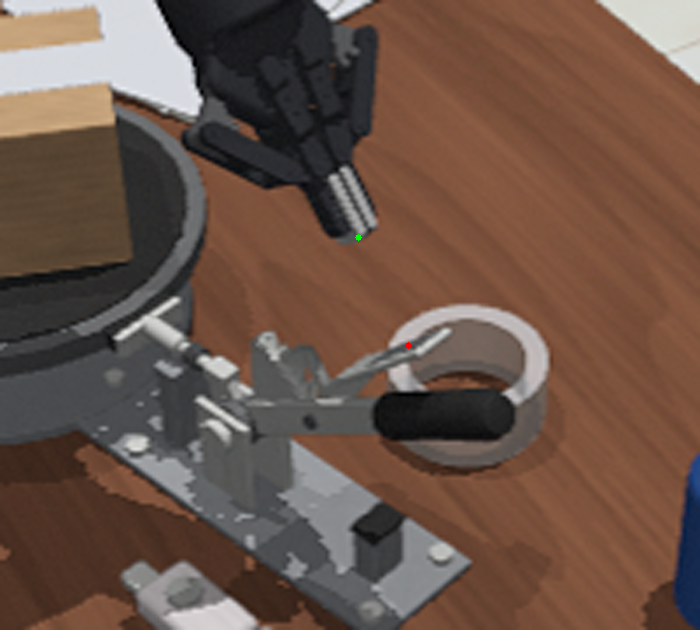

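The red dot (predicted pad, (408,346)) lies on the ribbed paddle, and the shut fingertip (358,237) is above it on the lever normal. Next I'll press the latch slowly.

play_rows --rows '[[0,[0.1,0,-0.007],[0,0,0]],[0,[0.17,0,-0.007],[0,0,0]],[0,[0.19,0.003,-0.007],[0,0,0]],[0,[0.2,0.003,-0.007],[0,0,0]],[0,[0.21,0.003,-0.007],[0,0,0]],[0,[0.22,0,-0.007],[0,0,0]],[0,[0.23,-0.003,-0.007],[0,0,0]],[0,[0.24,-0.005,-0.007],[0,0,0]],[0,[0.25,-0.008,-0.007],[0,0,0]],[0,[0.25,-0.008,-0.007],[0,0,0]]]'

```text
time: 3.37
eef_pos: [0.517, -0.0521, 0.1996]
tcp_rot: [-0.31, 0.635, -0.123, 0.697]
contact_force: [-0.6, 1.8, 2.1]
opening: -0.004
```

Run:
```python
from h import *
s=ctrl.get_state();print(s['eef_pos'],s['contact_force'],R.from_quat(s['tcp_rot']).inv().apply(s['contact_force']))
for th in (.63,.6):
  for l in(.09,0):print(th,l,cmd(pad(th,l)[0],rot(th,'-n')))
```

```text
[ 0.51702006 -0.05208066  0.19959237] [-0.59108163  1.79679396  2.08422731] [-2.79749187  0.30167193 -0.06987707]
0.63 0.09 ([-0.008, -0.002, 0.003], [0.003, 0.003, -0.001])
0.63 0 ([0.028, -0.009, 0.002], [0.003, 0.003, -0.001])
0.6 0.09 ([0.012, -0.004, 0.002], [0.003, 0.003, 0.019])
0.6 0 ([0.048, -0.011, 0.002], [0.003, 0.003, 0.019])
```

Contact is at 2.8 N, which matches the latch spring. I'll press on to the latch's home position.

play_rows --rows '[[0,[0.007,-0.002,0],[0,0,0]],[0,[0.014,-0.004,0],[0,0,0]],[0,[0.02,-0.006,0],[0,0,0]],[0,[0.025,-0.008,0],[0,0,0]],[0,[0.025,-0.008,0],[0,0,0]]]'

```text
time: 3.78
eef_pos: [0.5185, -0.0577, 0.1941]
tcp_rot: [-0.31, 0.635, -0.122, 0.697]
contact_force: [-0.6, 3.4, 2.4]
opening: -0.0
```

Run:
```python
from h import *
s=ctrl.get_state();print(s['eef_pos'],R.from_quat(s['tcp_rot']).inv().apply(s['contact_force']))
c=cams.read_camera('side')
cv2.imwrite('pics/s2.png',cv2.resize(c['color'][180:280,230:360],None,fx=5,fy=5,interpolation=cv2.INTER_CUBIC)[:,:,::-1])
```

```text
[ 0.51852181 -0.05770216  0.19410122] [-3.92974975  1.39045355  0.37751055]
```

View pics/s2.png

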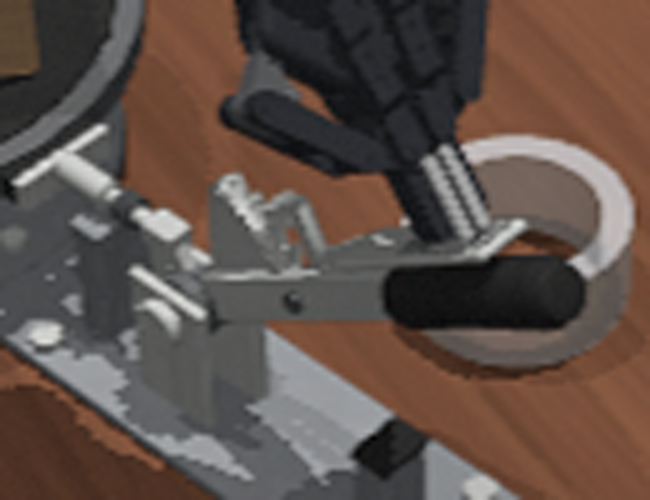

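The picture shows the fingertip on the paddle, with the latch almost down on the grip at about (470,250). Force is about 4 N and the lever hasn't moved. I'll finish the press, then follow the arc down.

Run:
```python
from h import *
for th in (.63,.61,.58,.55,.52,.49,.46,.43,.4,.37):
    p,up=pad(th,0);print(cmd(p-.002*up,rot(th,'-n')))
```

```text
([0.009, -0.005, 0.003], [0.003, 0.003, -0.002])
([0.022, -0.006, 0.003], [0.003, 0.003, 0.011])
([0.042, -0.007, 0.003], [0.003, 0.003, 0.03])
([0.062, -0.008, 0.002], [0.003, 0.003, 0.049])
([0.083, -0.008, 0.002], [0.003, 0.003, 0.068])
([0.103, -0.007, 0.002], [0.003, 0.003, 0.087])
([0.123, -0.006, 0.002], [0.004, 0.003, 0.107])
([0.143, -0.004, 0.002], [0.004, 0.003, 0.126])
([0.163, -0.002, 0.002], [0.004, 0.003, 0.145])
([0.182, 0.001, 0.002], [0.004, 0.003, 0.164])
```

play_rows --rows '[[0,[0.01,-0.003,0],[0,0,0]],[0,[0.015,-0.004,0],[0,0,0.005]],[0,[0.022,-0.006,0],[0,0,0.01]],[0,[0.032,-0.006,0],[0,0,0.02]],[0,[0.042,-0.007,0],[0,0,0.03]],[0,[0.062,-0.008,0],[0,0,0.05]],[0,[0.083,-0.008,0],[0,0,0.07]],[0,[0.103,-0.007,0],[0,0,0.087]]]'

```text
time: 4.5
eef_pos: [0.5238, -0.0766, 0.1703]
tcp_rot: [-0.265, 0.655, -0.074, 0.704]
contact_force: [-1.4, 6.1, 2.4]
opening: -0.0
```

Run:
```python
from h import *
s=ctrl.get_state();print(s['eef_pos'],R.from_quat(s['tcp_rot']).inv().apply(s['contact_force']))
for th in (.46,.43,.4,.37,.34,.31,.28,.25,.22,.19):
    p,up=pad(th,0);print(cmd(p-.002*up,rot(th,'-n')))
```

```text
[ 0.52380086 -0.07657682  0.1703475 ] [-5.03094604  4.43034421  0.33303613]
([0.02, -0.002, 0.003], [0.003, 0.002, 0.018])
([0.04, -0.003, 0.003], [0.003, 0.002, 0.037])
([0.06, -0.003, 0.002], [0.003, 0.002, 0.056])
([0.08, -0.003, 0.002], [0.003, 0.002, 0.075])
([0.1, -0.002, 0.002], [0.003, 0.002, 0.095])
([0.12, -0.001, 0.002], [0.003, 0.002, 0.114])
([0.14, 0.001, 0.002], [0.003, 0.002, 0.133])
([0.16, 0.004, 0.002], [0.004, 0.002, 0.152])
([0.18, 0.007, 0.002], [0.004, 0.002, 0.171])
([0.2, 0.011, 0.002], [0.004, 0.002, 0.19])
```

Run:
```python
from h import *
c=cams.read_camera('side')
cv2.imwrite('pics/s3.png',cv2.resize(c['color'][180:290,230:360],None,fx=5,fy=5,interpolation=cv2.INTER_CUBIC)[:,:,::-1])
```

```text
(no output)
```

View pics/s3.png

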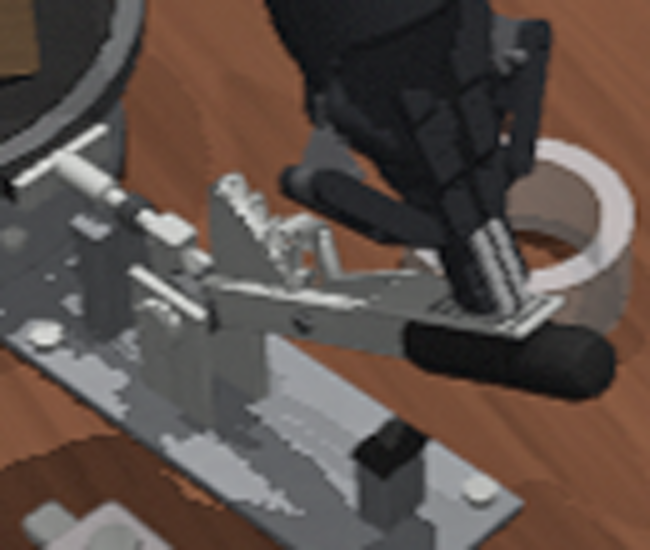

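The lever is going down, with the latch flat on the grip near (490,310) and the pawl lifted out of the teeth. I'll continue.

play_rows --rows '[[0,[0.02,-0.001,0],[0,0,0.018]],[0,[0.04,-0.002,0],[0,0,0.037]],[0,[0.06,-0.002,0],[0,0,0.056]],[0,[0.08,-0.002,0],[0,0,0.075]],[0,[0.1,-0.001,0],[0,0,0.095]],[0,[0.12,0,0],[0,0,0.114]],[0,[0.14,0.002,0],[0,0,0.133]],[0,[0.16,0.005,0],[0,0,0.152]],[0,[0.18,0.008,0],[0,0,0.171]],[0,[0.2,0.012,0],[0,0,0.19]]]'

```text
time: 5.38
eef_pos: [0.5304, -0.1008, 0.1161]
tcp_rot: [-0.164, 0.688, 0.031, 0.706]
contact_force: [-1.4, 4.9, 4.9]
opening: 0.001
```

Run:
```python
from h import *
s=ctrl.get_state();print(s['eef_pos'],R.from_quat(s['tcp_rot']).inv().apply(s['contact_force']))
for th in (.16,.13,.1,.07,.04,.02,0,-.02):
    p,up=pad(th,0);print(cmd(p-.002*up,rot(th,'-n')))
```

```text
[ 0.53044746 -0.10080506  0.11610449] [-5.78436358  4.09345072  0.05267507]
([0.021, -0.002, 0.003], [0.004, 0.0, 0.019])
([0.041, -0.003, 0.003], [0.004, 0.0, 0.038])
([0.061, -0.003, 0.003], [0.004, 0.0, 0.058])
([0.081, -0.003, 0.003], [0.004, 0.0, 0.077])
([0.101, -0.002, 0.003], [0.004, 0.0, 0.096])
([0.114, -0.001, 0.003], [0.004, -0.0, 0.108])
([0.128, 0.0, 0.003], [0.004, -0.0, 0.121])
([0.141, 0.002, 0.003], [0.004, -0.0, 0.134])
```

play_rows --rows '[[0,[0.02,-0.001,0],[0,0,0.019]],[0,[0.04,-0.002,0],[0,0,0.038]],[0,[0.06,-0.002,0],[0,0,0.058]],[0,[0.08,-0.002,0],[0,0,0.077]],[0,[0.1,-0.001,0],[0,0,0.096]],[0,[0.113,0,0],[0,0,0.108]],[0,[0.12,0,0],[0,0,0.12]],[0,[0.12,0,0],[0,0,0.12]]]'

```text
time: 6.05
eef_pos: [0.5325, -0.1083, 0.0806]
tcp_rot: [-0.1, 0.7, 0.097, 0.7]
contact_force: [-1.3, 2.1, 3.5]
opening: 0.003
```

Run:
```python
from h import *
s=ctrl.get_state();print(s['eef_pos'],R.from_quat(s['tcp_rot']).inv().apply(s['contact_force']))
for th in (0,-.02):
    p,up=pad(th,0);print(cmd(p-.002*up,rot(th,'-n')))
```

```text
[ 0.53250731 -0.10826699  0.08059291] [-3.49044072  2.30899059 -0.66244299]
([0.007, 0.002, 0.003], [0.004, -0.001, 0.002])
([0.02, 0.001, 0.003], [0.004, -0.001, 0.015])
```

There's no rest reaction yet. I'll press a few mm more and watch the force.

play_rows --rows '[[0,[0.004,0,0],[0,0,0]],[0,[0.008,0,0],[0,0,0]],[0,[0.012,0,0],[0,0,0]],[0,[0.012,0,0],[0,0,0]]]'

```text
time: 6.38
eef_pos: [0.5328, -0.1084, 0.0796]
tcp_rot: [-0.101, 0.7, 0.097, 0.7]
contact_force: [-6.3, 3.4, 15.4]
opening: 0.001
```

play_rows --rows '[[0,[0.005,0,0],[0,0,0]],[0,[0.005,0,0],[0,0,0]],[0,[0.005,0,0],[0,0,0]]]'

```text
time: 6.63
eef_pos: [0.5329, -0.1084, 0.0791]
tcp_rot: [-0.101, 0.701, 0.097, 0.7]
contact_force: [-7.4, 3.9, 20.0]
opening: -0.004
```

play_rows --rows '[[0,[-0.03,0,0],[0,0,0]],[0,[-0.08,0,0],[0,0,0]],[0,[-0.15,0,0],[0,0,0]],[0,[-0.3,0,0],[0,0,0]],[0,[-0.5,0,0],[0,0,0]],[0,[-0.5,0,0],[0,0,0]],[0,[-0.5,0,0],[0,0,0]],[0,[-0.5,0,0],[0,0,0]]]'

```text
time: 7.3
eef_pos: [0.533, -0.1081, 0.2271]
tcp_rot: [-0.101, 0.699, 0.096, 0.701]
contact_force: [-0.3, 0.6, -1.0]
opening: 0.001
```

Run:
```python
from h import *
import pickle
s=ctrl.get_state();print(s['eef_pos'],s['contact_force'])
c=cams.read_camera('side');t=cams.read_camera('top')
for k,n0 in((c,'side'),(t,'top')):
    o0=pickle.load(open(n0+'.pkl','rb'));df=cv2.absdiff(o0['color'],k['color']).max(2)
    for nm,w,hh in(('tape',(285,200) if n0=='top' else (335,230),22),('bottle',(387,180) if n0=='top' else (411,268),30),('tool',(340,298) if n0=='top' else (275,310),30),('carton',(160,300) if n0=='top' else (195,165),40)):
        x,y=w;print(n0,nm,(df[y-hh:y+hh,x-hh:x+hh]>40).mean().round(3))
a=cv2.resize(c['color'][130:350,140:440],None,fx=2.6,fy=2.6,interpolation=cv2.INTER_CUBIC)[:,:,::-1].copy()
f=-d
for w in (o+.06*Z+f*.198,pad(0,.18)[0]):
    u=(proj(c,w)-[140,130])*2.6;cv2.circle(a,(int(u[0]),int(u[1])),3,(0,0,255),-1)
cv2.imwrite('pics/s4.png',a)
```

```text
[ 0.53302231 -0.10805723  0.22709166] [-0.28966383  0.60216497 -1.00792429]
side tape 0.495
side bottle 0.0
side tool 0.332
side carton 0.0
top tape 0.0
top bottle 0.018
top tool 0.352
top carton 0.0
```

View pics/s4.png

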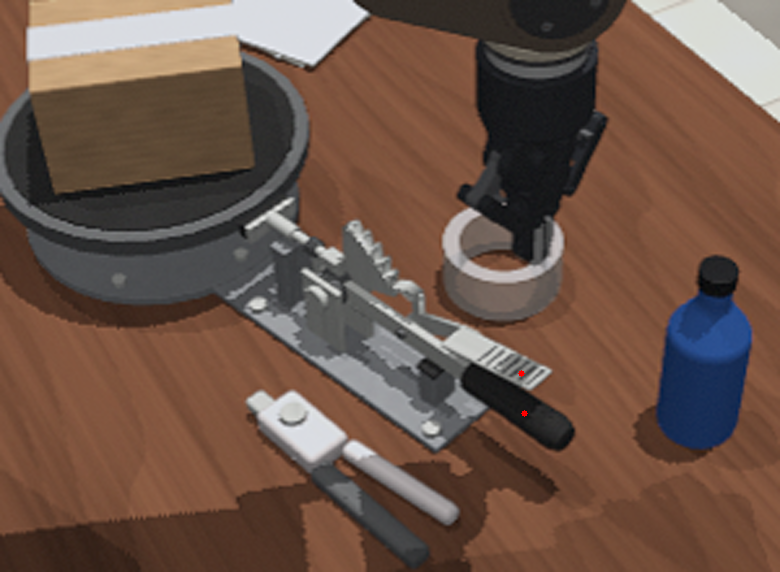

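The lever lies on its rest block at (430,370). The latch has sprung up clear of the grip, and the projected level-lever points fall on the grip and the paddle. I'll run one numeric check and then hand in.

Run:
```python
from h import *
c=cams.read_camera('side');g=(c['color'].max(2)<55).astype(np.uint8)
x0,y0=proj(c,o+.06*Z-d*.198).astype(int);m=np.zeros_like(g);m[y0-22:y0+22,x0-26:x0+28]=g[y0-22:y0+22,x0-26:x0+28]
k=max(cv2.findContours(m,cv2.RETR_EXTERNAL,cv2.CHAIN_APPROX_NONE)[0],key=cv2.contourArea);r=cv2.minAreaRect(k);print(r)
a,v=ray(c,*r[0]);w=a+v*(((o-a)@n)/(v@n))-o;th=np.arctan2(w[2]-.06,-(w@d));print('lever',th,'grip dist',-(w@d))
st=ctrl.get_state();print(st['contact_force'],st['dq'].round(3))
if abs(th)<.04: print(ctrl.sign_off())
```

```text
((338.4615173339844, 285.80767822265625), (48.81361770629883, 13.590154647827148), 33.6900634765625)
lever 0.01339027684092652 grip dist 0.18945078986431133
[-1.30861474 -0.33663725 -0.31413001] [0.    0.01  0.002 0.006 0.004 0.   ]
the job is handed in; nothing more can be done
None
```

I released the turntable brake and handed the job in about 7.4 s into the 35 s allowed. No verdict came back, so what follows rests on my own checks.

With the fingers shut, I pressed the thumb latch home. The lever was then at about 0.63 rad. I followed the lever's arc down with the latch held and pressed it onto its rest, where the force rose to about 22 N. Then I lifted straight off.

- **Lever:** the side camera put it at about 0.013 rad, against the 0.05 limit. The fingertip had stopped 1 mm below the pad height expected for a level lever. The grip's middle came out at 189 mm from the axle instead of 198 mm, because the latch hides part of it in the picture.
- **Latch:** the last picture shows it sprung back up off the grip. I judged this by eye and did not measure the angle.
- **Contact:** the tool is about 150 mm above the lever, and the last force reading was about 1 N, which is noise level.
- **Carton, bottle and tape roll:** the image comparison shows no change for the carton, and almost none for the bottle. The tape roll is unchanged from above; it differs in the side view, where the arm and the lowered lever change what is seen there.
- **Sealing tool:** both views changed at the tool (about 33–35% of pixels). I put this down to the arm's shadow: nothing went near it and it looks in place, but I did not measure its position.

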